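# Load the tinning block under the spring flap of its holder

## Robot

A 7-joint arm with a two-finger parallel gripper is mounted at the origin on the work surface; the furniture and walls round the work are solid. World frame = base frame: x ahead of the robot, y to its left, z up, the work surface at z = 0. Lengths are in m, angles in rad, forces in N, time in s.
With the tool pointing down it reaches from about 0.425 to 0.875 m from the base axis. Payload 9.9 kg.
Tool frame: the origin (TCP) lies at the very end of the fingers, on their centre line; the grasp point (between the pads) lies 19 mm behind it; z points along the fingers, y is the line along which they close (so a half turn about z gives the same grasp; the last joint's range is limited). The gripper opens to 85 mm and grips with 20 to 120 N. Pads are 22 mm wide; open, the fingers measure 114 mm over their backs; the gripper's body (76 mm by 85 mm) begins 54 mm behind the grasp point. The pads swing forward as they close: fully open they stand 13 mm farther back than shut.
Start: joints at [1.072, 0.576, 0.025, 1.437, -0.015, 1.129, -0.057], TCP at [0.272, -0.618, 0.231] pointing down, gripper open.
Joint ranges: [-2.76, 2.76], [-0.34, 2.15], [-1.52, 1.57], [0.19, 2.46], [-1.09, 4.23], [0.17, 1.99], [-2.82, 2.82]. Speed limits (rad/s): [2.22, 2.22, 3.01, 3.01, 3.14, 3.14, 3.14].

## Interface

Orientations are given as a rotation vector (axis times angle).
In Python, from bench import arm gives the robot as it stands. Calls block until the motion is done:
- arm.goto(position, orientation): joint-space move of the TCP to a pose.
- arm.move_l(position, orientation=None, max_speed=0.15): straight line of the TCP; orientation=None keeps the orientation; max_speed is the mean speed in m/s.
- arm.move_joints(angles): joint-space move.
- arm.open_gripper() and arm.gripper_close(squeeze=None): open the fingers fully, or close them until they stop; squeeze is the grip in N (None keeps the last).
- arm.sleep(seconds).
- arm.inverse_kinematics(position, orientation): joint angles nearest the present ones, or None.
- arm.read_state(): the state.
- arm.read_camera(name): name is "scene" or "top"; returns a dict with "image" (420x560x3 uint8, red, green, blue), "range_z" (420x560 float32, m along the optical axis (not along the pixel's ray), 0 where there is no reading), "intrinsics" (3x3 intrinsics, pixels), "distortion" ([k1, k2, p1, p2, k3] as OpenCV has them; the pictures are not rectified), "R" (3x3) and "t" (3): a world point X has camera coordinates R X + t. Camera axes: x right, y down, z forward; pixel columns grow to the right and rows downward; lengths in m; the calibration is good to about 2 mm. A picture is of the moment at which its call begins.
A pose or a line that the arm cannot do raises arm.PlanningError and nothing moves.
- arm.hand_in(): hands the job in; it is judged then, once.
Trained networks look in a picture, given as the dict that the camera call returned (one of the last four; its "shot" number tells which), for a name from the list of things; names that differ only in an ending like _2 or _b are one class to them, and where a whole thing is asked for, a point or a joint stands for the part that bears it (a point fixed in the world has none). Each returns a list of dicts, best first, with "conf" (0 to 1); they miss things now and then, are a little off and sometimes report something else, mostly with a low value. They report only what shows in the picture. A call takes as long as a camera call.
- arm.trace(target, picture): "region" (420x560 bool, what is visible of it) and "bbox" ([left, top, width, height] as shares, 0 to 1, of the picture: columns of its width, rows of its height, round what is visible of it).
- arm.tip_of(target, picture): "at" ([row, column] as shares, 0 to 1, of the picture: columns of its width, rows of its height: a listed point, or the origin of a listed thing).
The state is a dict: "time_s": time; "joints": joint angles; "qd": joint speeds; "effort": joint torques, N m; "ee_pos": TCP position; "tool_rot": TCP orientation; "force": force on the tool from outside, world axes, zero at the start; "ft_torque": the same for the moment, N m; "gripper_width": opening from 0.0 (shut) to 1.0 (fully open); "finger_force": force on a finger pad.
Only numpy, scipy, OpenCV 4.12 (cv2) and the standard library are available. Lean on these libraries where they do the work, as an engineer would, in place of code of your own. Each camera call takes 0.05 s, during which the arm holds its last target. There are 200 camera calls.

## Task

Load the pale tinning block into its spring holder: with one fingertip press down the long steel rail at the holder's left and keep it down so that the flap stands open, while the other fingertip gently pushes the block along the table, under the flap, until it is fully home against the back stop. Then let the rail up so that the flap closes onto the block and holds it, and move the hand away. Only press and push: do not grip, lift or tip the block, and leave the other things lying about where they are.

Things in the scene. Friction and masses are not known exactly. Their poses are not given: they have to be found in the camera images.
- holder: grey block holder fixed to the table. Origin: on the table, middle of its mouth; x points into it (pushing direction), y to its left, z up. The block slides on the bare table between 16 mm high guide walls with inner faces at y = +-30 mm, x = 0 to 36 mm; in front they flare outward to y = +-42 mm at x = -45 mm. Nothing taller than 31 mm but the open flap.
- stop (a point): middle of the back stop's face, on the table: holder x = 36 mm, y = 0. The stop is 18 mm high.
- hinge (a point): front end of the hinge line of flap and rail, which runs along holder x at y = 43 mm, z = 26 mm, from x = 0 to 36 mm. The flap is a 3 mm steel plate over x = 0 to 36 mm that reaches from here to the right, to holder y = -28 mm.
- flap (a joint): angle (rad) of flap and rail, one rigid spring-closed lever. 0: shut, free edge 8 mm above the table, the block cannot enter; 0.12 to 0.22: flap resting on a loaded block; above 0.3 the block passes freely; 0.6: rail level, its top 11.5 mm above the table, flap edge about 50 mm up; stop at 0.75. About 3 N on the rail hold it open; let go, it springs shut.
- rail_front (a point): middle of the front end of the press rail, top face: a flat steel strip 38 mm wide, 3 mm thick, running from here 185 mm along holder +x, left of the block's path. Press it anywhere; a fingertip can slide along it. Here holder x = -150 mm; y = 79, z = 33 mm when shut; y = 77, z = 11.5 mm at 0.6.
- flap_edge (a point): front corner of the flap's free (right) edge, which is rolled to 6 mm
- tinning_block: pale rough block, 51x65x21 mm, about 0.09 kg, uneven top 20 to 21 mm high. Origin: under its middle; its long side (65 mm) is its own y axis, pointing roughly along holder +x. It starts loose on the table, its far end 20 to 45 mm in front of the mouth. Home against the stop, its middle is near holder x = 4 mm and about half of it sticks out in front of the flap.
- paste_jar: upright white-capped jar, 51 mm across, 104 mm high; bystander behind the holder, origin at the middle of its foot
- masking_tape: roll of cream tape lying flat, 103 mm across, 25 mm high; bystander, origin under its middle
- lens_cap: flat black round cap, 61 mm across, 9 mm high; bystander, origin under its middle
- earring_1: openwork round brooch, 31 mm across, with its post up (20 mm high); bystander, origin under its middle
- acid_brush: thin brush with bare metal handle, 14x137x5 mm, lying along its own y; bystander left of the rail
- needle_awl: wood-handled needle, 10x117x10 mm, lying along its own y; bystander

How it is judged:
On the way, in this order (a step that is already met when the one before it is completed fails the run):
1. the flap is held open by a finger on the rail while the block is still in front of the mouth (value of joint flap above 0.3 rad and x of tinning_block in the frame of holder below -0.025 m), for 0.1 s.
2. the block has been pushed home under the flap with the flap still held open (value of joint flap above 0.28 rad and x of tinning_block in the frame of holder above -0.002 m and contact force between the fingers and anything else above 0.3 N), for 0.1 s.
At the end, for the whole second after the job is handed in: The block lies flat on the table inside the guide walls, against the back stop (middle beyond holder x = -2 mm, 6 mm short of home at most), within 9 mm of the middle of the lane and 0.15 rad of straight; the flap rests on it (joint 0.09 to 0.28); nothing moves (x of tinning_block in the frame of holder between -0.002 and 0.012 m and y of tinning_block in the frame of holder between -0.009 and 0.009 m and angle between the y axis of tinning_block and the x axis of holder, either way round below 0.15 rad and height (world z) of tinning_block below 0.006 m and angle between tinning_block's own z axis and vertical below 0.12 rad and value of joint flap between 0.09 and 0.28 rad and linear speed of tinning_block below 0.01 m/s); the robot touches nothing.
It fails at once if the block is lifted or tipped (height (world z) of tinning_block above 0.012 m or angle between tinning_block's own z axis and vertical above 0.3 rad).
It fails at once if the block is crushed with more than 40 N (contact force between the fingers and tinning_block above 40 N).
It fails at once if a bystander is disturbed by more than 25 mm (distance of any of paste_jar, masking_tape, lens_cap, earring_1, acid_brush, needle_awl from where it was at the start of the episode above 0.025 m).
It also fails if it takes over 51 s, if anything falls off the work surface, if the arm or the gripper's body presses on something with over 40 N, if the wrist force passes 120 N, or if a joint passes its speed limit or range.

## Working session

There is one attempt and no reset: what is moved stays moved. The work goes in short steps, each a Python script; the robot and the scene stay as the last script left them, time stands still between calls to the robot, and variables do not carry over. Pictures are saved under pics/ and viewed, at most 10 in all, crops included, and the job is handed in when it is done.

```bash
mkdir -p pics
cat > h.py <<'E'
import numpy as np, cv2
from bench import arm
def ray(c,rc):
    u=cv2.undistortPoints(np.array([[[rc[1],rc[0]]]],float),c["intrinsics"],np.array(c["distortion"],float))[0,0]
    R=np.array(c["R"]);t=np.array(c["t"]);o=-R.T@t
    return o,R.T@np.array([u[0],u[1],1.])
def at_z(c,rc,z):
    o,d=ray(c,rc); return o+d*(z-o[2])/d[2]
def depth_pt(c,rc):
    o,d=ray(c,rc); return o+d*c["range_z"][int(rc[0]),int(rc[1])]
def save(c,n): cv2.imwrite(f"pics/{n}.png",c["image"][:,:,::-1])
def px(s): return (s[0]*420,s[1]*560)
E
python3 - <<'E'
from h import *
np.set_printoptions(precision=4,suppress=True)
Z=dict(stop=0,hinge=.026,rail_front=.033,flap_edge=.01,holder=0,tinning_block=0,paste_jar=0,masking_tape=0,lens_cap=0,earring_1=0,acid_brush=0,needle_awl=0)
for n in("scene","top"):
    c=arm.read_camera(n); save(c,n+"0")
    for k,z in Z.items():
        for r in arm.tip_of(k,c)[:2]:
            p=px(r["at"]); print(n,k,round(r["conf"],2),np.array(p).round(1),at_z(c,p,z),depth_pt(c,p))
    if n=="top":
        r=arm.trace("tinning_block",c)[0]; m=r["region"]
        q=cv2.findContours(m.astype(np.uint8),0,2)[0]; q=max(q,key=cv2.contourArea)
        b=cv2.boxPoints(cv2.minAreaRect(q)); print("box",[at_z(c,(x[1],x[0]),.0205) for x in b])
print(arm.read_state())
E
```

```text
scene stop 0.88 [237.4 259.7] [0.5923 0.082  0.    ] [0.5745 0.1094 0.025 ]
scene hinge 0.61 [244.  271.2] [0.546  0.1175 0.026 ] [0.5437 0.1212 0.0294]
scene rail_front 0.85 [268.  347.1] [0.4006 0.1229 0.033 ] [ 0.4138  0.0871 -0.    ]
scene rail_front 0.64 [242. 271.] [0.5445 0.1203 0.033 ] [0.548  0.1147 0.0278]
scene flap_edge 0.94 [225.1 279.9] [0.5706 0.0425 0.01  ] [0.5699 0.0437 0.0109]
scene flap_edge 0.68 [244.7 316.7] [0.4828 0.0644 0.01  ] [0.4804 0.0694 0.0144]
scene holder 0.63 [237.5 276.4] [0.5642 0.068  0.    ] [ 0.5662  0.0646 -0.003 ]
scene holder 0.37 [265.6 349.7] [0.4122 0.0793 0.    ] [0.3981 0.1183 0.0356]
scene tinning_block 0.88 [244.  315.5] [0.4908 0.0522 0.    ] [0.4815 0.0721 0.0174]
scene paste_jar 0.68 [196.4 258.2] [ 0.6677 -0.0379  0.    ] [ 0.6515 -0.0128  0.0193]
scene masking_tape 0.61 [284.7 193.7] [0.624  0.2438 0.    ] [ 0.6258  0.2419 -0.0023]
scene masking_tape 0.42 [190.4 323.8] [ 0.5547 -0.1214  0.    ] [ 0.5557 -0.1236 -0.0015]
scene lens_cap 0.9 [207.4 355.3] [ 0.4709 -0.0917  0.    ] [ 0.4671 -0.0811  0.0076]
scene earring_1 0.54 [194.9
[... 1569 characters left out ...]
0.5527 0.1068 0.    ] [0.5478 0.1048 0.0251]
box [array([0.5059, 0.0856, 0.0205]), array([0.5259, 0.0406, 0.0205]), array([0.4672, 0.0151, 0.0205]), array([0.4477, 0.0597, 0.0205])]
{'time_s': 1.35, 'joints': array([ 1.0722,  0.5757,  0.0249,  1.4371, -0.015 ,  1.129 , -0.0565]), 'qd': array([ 0.0007, -0.0019,  0.0011,  0.0003, -0.0011,  0.0019,  0.0027]), 'effort': array([  0.    , -76.5495,   2.2488, -28.6297,   0.0153,   0.003 ,
         0.    ]), 'ee_pos': array([ 0.272 , -0.6177,  0.2313]), 'tool_rot': array([-3.0742, -0.6468,  0.    ]), 'force': array([ 0.2809,  0.1718, -0.1626]), 'ft_torque': array([-0.0043, -0.0343,  0.005 ]), 'finger_force': 0.0, 'gripper_width': 1.0042028005075585}
```

Run:
```python
import cv2
a=cv2.imread("pics/top0.png")[130:310,160:360]; cv2.imwrite("pics/a.png",cv2.resize(a,(660,594),interpolation=cv2.INTER_CUBIC))
b=cv2.imread("pics/scene0.png")[170:330,170:380]; cv2.imwrite("pics/b.png",cv2.resize(b,(787,600),interpolation=cv2.INTER_CUBIC))
```

```text
(no output)
```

View pics/a.png

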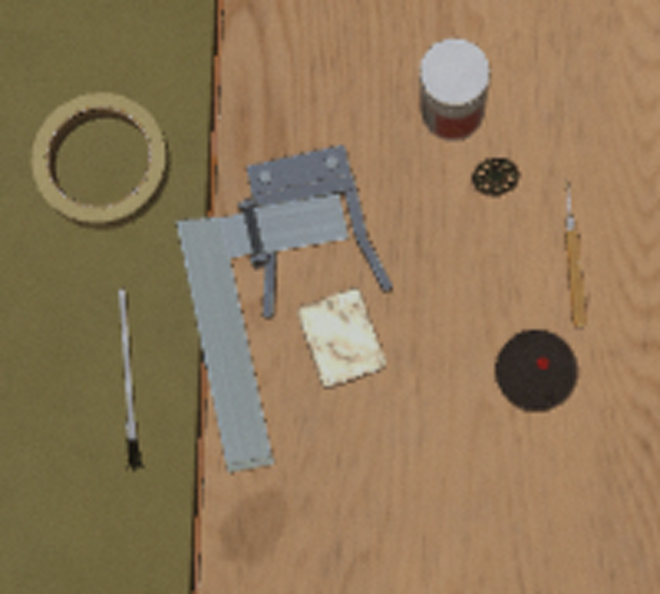

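View pics/b.png

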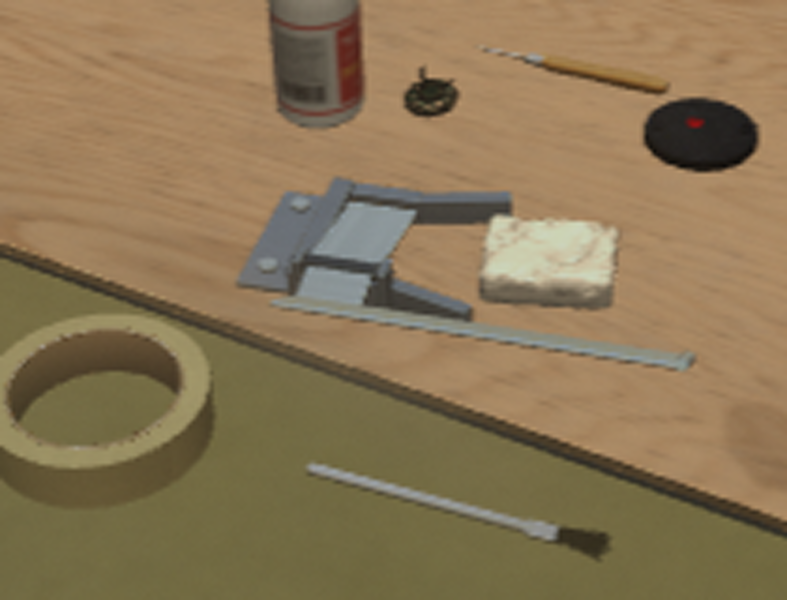

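```bash
cat > fit.py <<'E'
from h import *
def fit(W,H):
    W=np.array(W)[:,:2];H=np.array(H)[:,:2]
    w=W-W.mean(0);h=H-H.mean(0)
    a=np.arctan2((h[:,0]*w[:,1]-h[:,1]*w[:,0]).sum(),(h*w).sum())
    R=np.array([[np.cos(a),-np.sin(a)],[np.sin(a),np.cos(a)]]); t=W.mean(0)-R@H.mean(0)
    return a,t,(W-(H@R.T+t))
E
python3 - <<'E'
from fit import *
np.set_printoptions(precision=4,suppress=True)
c=arm.read_camera("top")
L=[((472,230),(-150,98,33)),((464,272),(-150,60,33)),((222,178),(35,98,33)),((303,328),(-45,0,16)),((240,347),(0,-28,10))]
W=[at_z(c,(p[0]/3.3+130,p[1]/3.3+160),h[2]/1000) for p,h in L]
H=[np.array(h)/1000 for _,h in L]
a,t,r=fit(W,H); print(np.degrees(a),t); print(r*1000)
R=np.array([[np.cos(a),-np.sin(a)],[np.sin(a),np.cos(a)]])
B=[at_z(c,(y/3.3+130,x/3.3+160),.0205)[:2] for x,y in((299,308),(358,290),(386,365),(328,388))]
print("block in holder",[(R.T@(b-t)*1000).round(1) for b in B],(R.T@(np.mean(B,0)-t))*1000)
# reachability: finger line rotated th from holder y
from scipy.spatial.transform import Rotation as Ro
for th in (0,15,25,35):
  for s in (0,np.pi):
    yaw=a-np.radians(th)+s
    o=(Ro.from_euler('z',yaw)*Ro.from_euler('x',np.pi)).as_rotvec()
    f=[]
    for rx in(-135,-41):
        # right finger centre at (rx, yr)
        d=.0498*np.array([np.sin(np.radians(th)),np.cos(np.radians(th))])
        m=np.array([rx/1000,-.004])+d
        for z in(.15,-.002):
            p=t+R@m; q=arm.inverse_kinematics([*p,z],o); f.append(None if q is None else q.round(2))
    print(th,s,f)
E
```

```text
13.726476295783034 [0.555  0.0707]
[[-0.0186 -3.9593]
 [-2.8428  3.1428]
 [ 2.2752 -2.5058]
 [ 0.8309 -0.1235]
 [-0.2447  3.4457]]
block in holder [array([-43.9,  21.4]), array([-40.3, -24.1]), array([-99.3, -31.9]), array([-106.4,   13.2])] [-72.4829  -5.3635]
0 0 [array([-0.07,  0.33, -0.31,  2.17,  0.16,  0.66, -1.83]), array([-0.21,  0.62, -0.15,  2.32,  0.4 ,  0.22, -2.05]), array([-0.13,  0.44, -0.24,  1.96,  0.15,  0.76, -1.79]), array([-0.29,  0.68, -0.01,  2.09,  0.01,  0.38, -1.64])]
0 3.141592653589793 [array([ 0.45,  0.48, -1.06,  2.16,  0.57,  0.83,  0.84]), array([-0.1 ,  0.63, -0.31,  2.32,  0.71,  0.28,  0.77]), array([ 0.28,  0.54, -0.85,  1.94,  0.53,  0.89,  0.96]), array([ 0.06,  0.73, -0.55,  2.07,  0.74,  0.54,  0.78])]
15 0 [array([-0.14,  0.34, -0.21,  2.15,  0.11,  0.67, -2.03]), array([-0.32,  0.63,  0.02,  2.29, -0.06,  0.22, -1.84]), array([-0.18,  0.45, -0.17,  1.93,  0.11,  0.77, -2.  ]), array([-0.32,  0.69,  0.04,  2.05, -0.07,  0.4 , -1.82])]
15 3.141592653589793 [array([ 0.38,  0.46, -0.95,  2.13,  0.52,  0.8 ,  0.65]), array([-0.1 ,  0.64, -0.3 ,  2
[... 427 characters left out ...]
.88,  2.11,  0.49,  0.79,  0.53]), array([-0.11,  0.64, -0.28,  2.26,  0.58,  0.3 ,  0.49]), array([ 0.21,  0.54, -0.74,  1.89,  0.47,  0.89,  0.61]), array([ 0.03,  0.73, -0.48,  2.02,  0.64,  0.54,  0.46])]
35 0 [array([-0.21,  0.36, -0.1 ,  2.11,  0.05,  0.68, -2.29]), array([-0.34,  0.64,  0.09,  2.25, -0.21,  0.25, -2.01]), array([-0.24,  0.47, -0.05,  1.89,  0.03,  0.78, -2.25]), array([-0.35,  0.71,  0.12,  2.01, -0.18,  0.43, -2.04])]
35 3.141592653589793 [array([ 0.3 ,  0.44, -0.81,  2.1 ,  0.45,  0.79,  0.41]), array([-0.12,  0.64, -0.25,  2.24,  0.51,  0.31,  0.39]), array([ 0.19,  0.54, -0.7 ,  1.87,  0.44,  0.88,  0.47]), array([ 0.02,  0.73, -0.46,  2.  ,  0.61,  0.55,  0.33])]
```

```bash
cat >> h.py <<'E'
from scipy.spatial.transform import Rotation as Ro
A=np.radians(13.73); T=np.array([.555,.0707]); TH=np.radians(30)
RH=np.array([[np.cos(A),-np.sin(A)],[np.sin(A),np.cos(A)]])
ORI=(Ro.from_euler('z',A-TH+np.pi)*Ro.from_euler('x',np.pi)).as_rotvec()
def tcp(rx,ry,z):  # right finger centre in holder mm -> TCP
    m=np.array([rx,ry])/1000+.0498*np.array([np.sin(TH),np.cos(TH)])
    return [*(T+RH@m),z]
def st(l=""):
    s=arm.read_state(); print(l,round(s["time_s"],2),s["ee_pos"].round(4),"F",s["force"].round(2),flush=True); return s
E
python3 - <<'E'
from h import *
st(); arm.goto(tcp(-130,-2,.22),ORI); st()
arm.move_l(tcp(-130,-2,.06)); s=st()
c=arm.read_camera("top"); save(c,"top1"); d=arm.read_camera("scene"); save(d,"sc1")
a=np.hstack([cv2.resize(x["image"][r0:r0+150,c0:c0+130],(399,460),interpolation=2) for x,r0,c0 in((c,155,200),(d,165,240))])
cv2.imwrite("pics/c.png",a[:,:,::-1])
E
```

```text
1.4 [ 0.272  -0.6178  0.2313] F [-0.33  0.56  0.43]
 3.97 [0.4435 0.0849 0.2199] F [ 0.11 -0.49  0.41]
 5.18 [0.4435 0.0859 0.0605] F [-0.38  0.39 -0.39]
```

View pics/c.png

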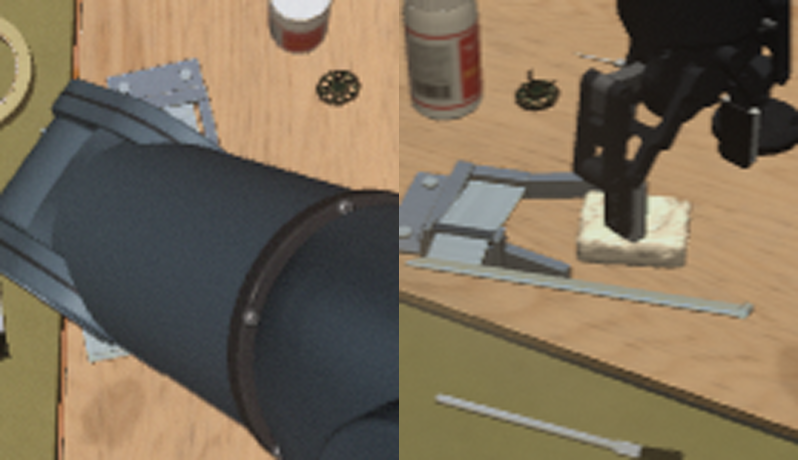

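The scene view shows the left fingertip at about crop (632,240), i.e. pixel row 243, col 316, and the right one at about crop (740,165). I'll check these against the expected positions, then press down step by step.

Run:
```python
from h import *
d=arm.read_camera("scene")
for rc in((243,316),(218.5,351)):
    for z in(.06,.073): print(rc,z,(RH.T@(at_z(d,rc,z)[:2]-T)*1000).round(1))
print("expect L(-80,84) R(-130,-2)")
for z in(.03,.022,.016,.010,.004):
    arm.move_l(tcp(-130,-2,z),max_speed=.06); st(z)
c=arm.read_camera("scene"); save(c,"sc2")
cv2.imwrite("pics/d.png",cv2.resize(c["image"][165:315,200:400],(800,600),interpolation=2)[:,:,::-1])
```

```text
(243, 316) 0.06 [-81.8  68.7]
(243, 316) 0.073 [-85.   84.9]
(218.5, 351) 0.06 [-127.2  -13.3]
(218.5, 351) 0.073 [-129.3    4.9]
expect L(-80,84) R(-130,-2)
0.03 5.98 [0.443  0.0859 0.0299] F [-0.23  0.57  0.26]
0.022 6.27 [0.4433 0.0857 0.0219] F [0.85 0.19 0.81]
0.016 6.52 [0.4431 0.0857 0.0159] F [1.29 0.02 0.91]
0.01 6.77 [0.4431 0.0857 0.0099] F [-0.56  0.22  1.28]
0.004 7.02 [0.4432 0.0856 0.0039] F [ 1.01 -1.26  1.58]
```

View pics/d.png

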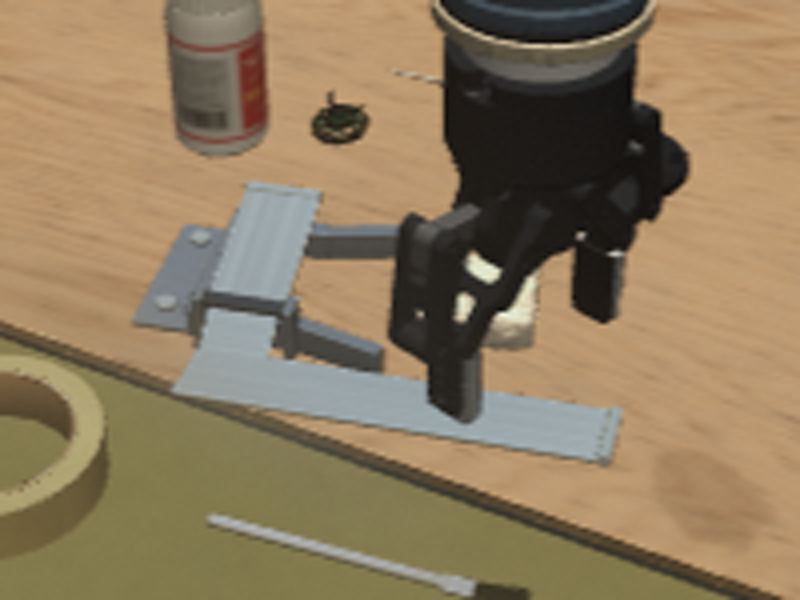

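The rail is down and the flap is open. The fingertip is well on the strip (crop 455,418), and the block is still in front of the mouth (crop ~510,310). I'll press a bit further, then push.

Run:
```python
from h import *
arm.move_l(tcp(-130,-2,-.001),max_speed=.05); st(); arm.sleep(.2)
for rx in list(range(-120,-59,10)):
    arm.move_l(tcp(rx,-2,-.001),max_speed=.04); s=st(rx); f=RH.T@s["force"][:2]; print(f.round(2))
    if abs(f[0])>8: break
c=arm.read_camera("scene"); save(c,"sc3")
cv2.imwrite("pics/e.png",cv2.resize(c["image"][165:315,200:400],(800,600),interpolation=2)[:,:,::-1])
```

```text
7.32 [ 0.4432  0.0856 -0.001 ] F [ 1.63 -1.64  3.71]
-120 7.92 [ 0.4537  0.0887 -0.0009] F [1.54 1.02 2.15]
[1.74 0.63]
-110 8.32 [ 0.4634  0.0907 -0.0009] F [1.33 0.58 2.72]
[1.42 0.24]
-100 8.72 [ 0.4731  0.0931 -0.0009] F [2.23 0.77 1.97]
[2.35 0.22]
-90 9.12 [ 0.4828  0.0955 -0.0009] F [ 1.39 -0.61  2.1 ]
[ 1.2  -0.92]
-80 9.52 [ 0.4925  0.0978 -0.0009] F [ 1.55 -0.74  1.41]
[ 1.33 -1.09]
-70 9.92 [ 0.5022  0.1002 -0.0009] F [1.87 0.16 3.01]
[ 1.85 -0.28]
-60 10.32 [ 0.512   0.1026 -0.0009] F [ 1.28 -0.63  2.54]
[ 1.1  -0.91]
```

View pics/e.png

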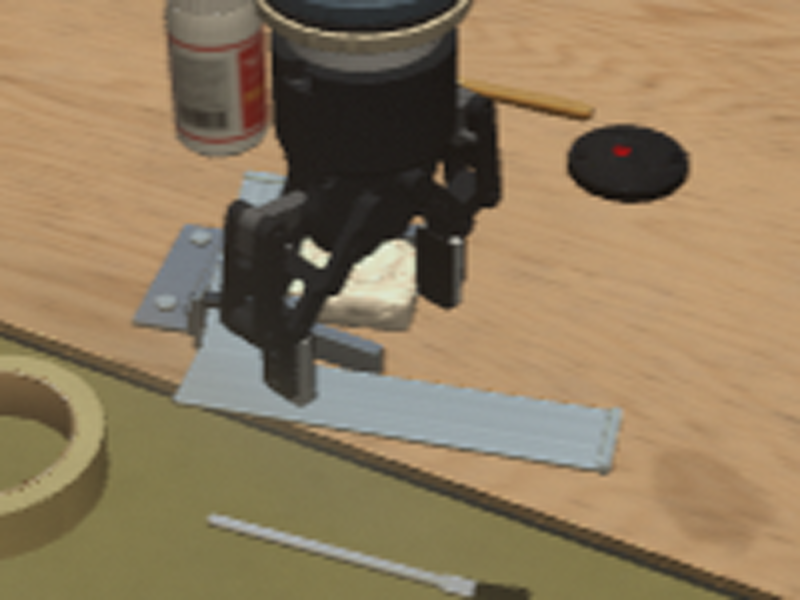

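The block (crop ~370,285) is moving in under the flap ahead of the right finger. The left finger is still on the rail, near its outer edge, so I'll ease 2 mm to the right and finish the push under force watch.

Run:
```python
from h import *
base=1.5
for rx in [-56,-52,-49,-47]+list(np.arange(-45.5,-30,1.)):
    arm.move_l(tcp(rx,-4,-.001),max_speed=.03)
    fs=[]
    for _ in range(3):
        arm.sleep(.04); fs.append(RH.T@arm.read_state()["force"][:2])
    f=np.mean(fs,0); print(rx,f.round(2),arm.read_state()["time_s"])
    if abs(f[0])>6: break
arm.sleep(.2); st()
c=arm.read_camera("scene"); save(c,"sc4")
cv2.imwrite("pics/f.png",cv2.resize(c["image"][165:315,200:400],(800,600),interpolation=2)[:,:,::-1])
```

```text
-56 [-0.12 -0.39] 10.7917
-52 [-0.25 -0.79] 11.2
-49 [-0.59 -0.56] 11.575
-47 [-1.04 -0.7 ] 11.95
-45.5 [-1.23  0.17] 12.325
-44.5 [-1.9  -0.42] 12.7
-43.5 [-1.69 -0.35] 13.075
-42.5 [-1.6  -0.15] 13.45
-41.5 [-1.44 -0.26] 13.825
-40.5 [-1.58 -0.21] 14.2
-39.5 [-2.39  0.2 ] 14.575
-38.5 [-4.57  0.74] 14.95
-37.5 [-6.79  0.64] 15.325
 15.53 [ 0.5321  0.1054 -0.0013] F [-7.7  -1.17  5.5 ]
```

View pics/f.png

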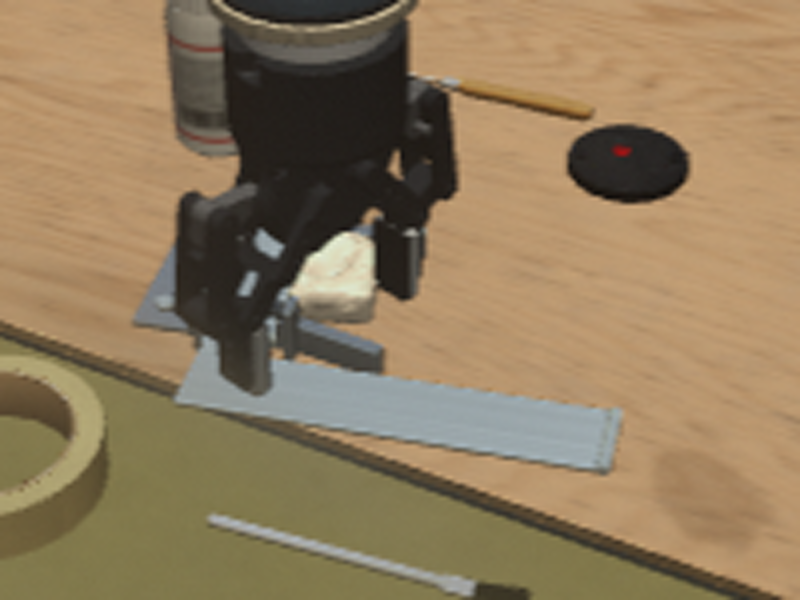

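The block is against something stiff at rx≈-40, where the expected home is -41.5, so it should be home. One firmer push to square it, then back off and let the rail up.

Run:
```python
from h import *
for rx in (-36.5,-35.5,-34.5):
    arm.move_l(tcp(rx,-4,-.001),max_speed=.02); arm.sleep(.15); s=st(rx)
    if abs((RH.T@s["force"][:2])[0])>13: break
arm.move_l(tcp(-46,-4,-.001),max_speed=.04); st("back")
arm.move_l(tcp(-46,-4,.04),max_speed=.04); st("up")
arm.move_l(tcp(-60,-4,.2),max_speed=.12)
arm.goto(tcp(-130,-250,.25),ORI); st("away")
c=arm.read_camera("top"); d=arm.read_camera("scene"); save(c,"top5")
a=np.hstack([cv2.resize(x["image"][r0:r0+110,c0:c0+75],(399,585),interpolation=2) for x,r0,c0 in((c,165,220),(d,190,240))])
cv2.imwrite("pics/g.png",a[:,:,::-1])
r=arm.trace("tinning_block",c)
if r:
    m=r[0]["region"]; q=max(cv2.findContours(m.astype(np.uint8),0,2)[0],key=cv2.contourArea)
    print(r[0]["conf"],[(RH.T@(at_z(c,(p[1],p[0]),.0205)[:2]-T)*1000).round(1) for p in cv2.boxPoints(cv2.minAreaRect(q))])
for k,z in(("flap_edge",.022),("rail_front",.026)):
    for x in(c,d):
        for r in arm.tip_of(k,x)[:1]: print(k,r["conf"],depth_pt(x,px(r["at"])).round(4),at_z(x,px(r["at"]),z).round(4))
```

```text
-36.5 15.97 [ 0.5323  0.1054 -0.0014] F [-10.64  -0.71   4.76]
-35.5 16.38 [ 0.5325  0.1054 -0.0016] F [-11.92  -1.28   6.87]
-34.5 16.77 [ 0.5326  0.1053 -0.0017] F [-14.71  -1.73   7.44]
back 17.22 [ 0.5254  0.1038 -0.0009] F [-2.02  1.12  2.24]
up 18.39 [0.5251 0.1036 0.0398] F [-0.31  0.34 -0.34]
away 20.9 [ 0.5022 -0.1536  0.2499] F [ 0.1  -0.08  0.13]
0.54 [array([ 2.6, 21.3]), array([  8.4, -32.9]), array([-29.4, -36.6]), array([-35.1,  17.3])]
flap_edge 0.56 [0.5711 0.0498 0.0265] [0.5721 0.0499 0.022 ]
flap_edge 0.75 [0.5717 0.0502 0.0252] [0.5739 0.0464 0.022 ]
rail_front 0.75 [0.3876 0.1155 0.0035] [0.3866 0.1135 0.026 ]
rail_front 0.71 [0.4025 0.1042 0.02  ] [0.4001 0.1108 0.026 ]
```

View pics/g.png

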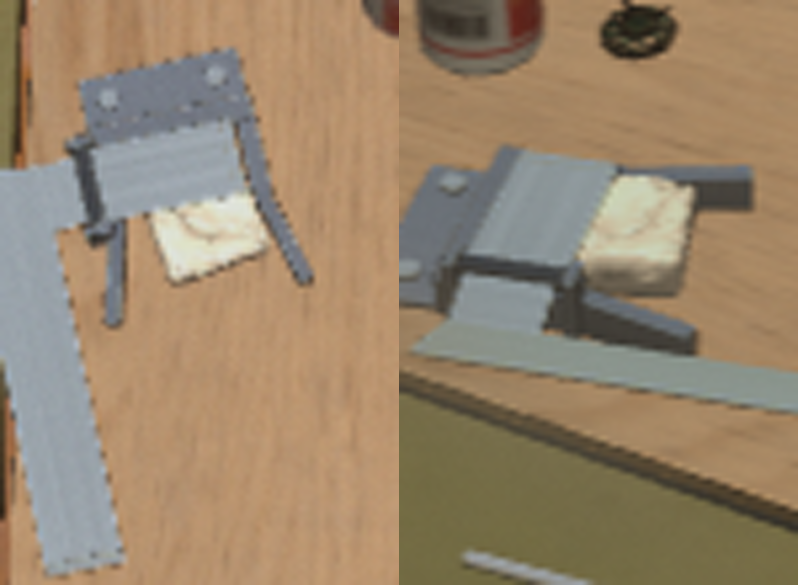

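The flap has closed on the block, but the block sits near the right wall and looks turned about 6–9° counter-clockwise (its rear edge runs from crop (172,283) to (268,243)). That is too close to the 0.15 rad limit. I'll open the flap again and push on the block's left rear corner to square it, with the hand turned the other way so the right finger reaches holder y≈+11.

```bash
cat > p2.py <<'E'
import h
from h import *
h.TH=np.radians(-45)
O=(Ro.from_euler('z',A-h.TH+np.pi)*Ro.from_euler('x',np.pi)).as_rotvec()
E
python3 - <<'E'
from p2 import *
for rx,z in((-60,.2),(-60,-.001),(-38,-.001)): print(arm.inverse_kinematics(tcp(rx,9,z),O))
arm.goto(tcp(-60,9,.2),O); arm.move_l(tcp(-60,9,.03),max_speed=.15); st()
arm.move_l(tcp(-60,9,-.001),max_speed=.06); st("down")
for rx in [-55,-50,-47,-45]+list(np.arange(-43.5,-32,1.)):
    arm.move_l(tcp(rx,9,-.001),max_speed=.04); arm.sleep(.05)
    f=np.mean([(RH.T@arm.read_state()["force"][:2]) for _ in range(2)],0); print(rx,f.round(1),flush=True)
    if f[0]<-10: break
st("pushed")
arm.move_l(tcp(-50,9,-.001),max_speed=.05)
arm.move_l(tcp(-50,9,.035),max_speed=.06)
arm.move_l(tcp(-60,9,.18),max_speed=.15)
arm.goto(tcp(-130,-250,.25),O); st("away")
c=arm.read_camera("top"); d=arm.read_camera("scene"); save(c,"top6")
a=np.hstack([cv2.resize(x["image"][r0:r0+110,c0:c0+75],(399,585),interpolation=2) for x,r0,c0 in((c,165,220),(d,190,240))])
cv2.imwrite("pics/g2.png",a[:,:,::-1])
r=arm.trace("tinning_block",c)
if r:
    m=r[0]["region"]; q=max(cv2.findContours(m.astype(np.uint8),0,2)[0],key=cv2.contourArea)
    print(r[0]["conf"],[(RH.T@(at_z(c,(p[1],p[0]),.0205)[:2]-T)*1000).round(1) for p in cv2.boxPoints(cv2.minAreaRect(q))])
E
```

```text
[ 0.52145008  0.50406003 -1.19198299  1.99833105  0.55563025  1.01737588
  1.65769444]
[ 0.15817019  0.72023414 -0.69023946  2.20655226  0.94608714  0.54420805
  1.32802021]
[ 0.18839301  0.75141356 -0.74271711  2.14981659  0.94105628  0.60804702
  1.34858194]
 23.53 [0.4523 0.0911 0.0304] F [ 0.11  0.33 -0.74]
down 24.2 [ 0.452   0.091  -0.0009] F [ 0.19 -1.33  3.04]
-55 [ 2.5 -0.8]
-50 [ 1.2 -1.1]
-47 [ 0.5 -0.4]
-45 [-0.1 -0.1]
-43.5 [-1.4 -0.9]
-42.5 [-0.8 -0.1]
-41.5 [-1.8 -0.7]
-40.5 [-0.9  0.3]
-39.5 [-0.6 -0.5]
-38.5 [-1.5  0.4]
-37.5 [-1.1 -0.5]
-36.5 [-1.8 -0.9]
-35.5 [-0.4  0.2]
-34.5 [-1.2  0.1]
-33.5 [-1.   0.2]
-32.5 [-2.1  0.5]
pushed 29.05 [ 0.4787  0.0976 -0.001 ] F [-2.12 -0.02  4.02]
away 32.49 [ 0.4456 -0.1759  0.2498] F [ 0.42  0.54 -0.82]
0.49 [array([ 1.5, 20.5]), array([  3. , -32.6]), array([-30.4, -33.3]), array([-31.8,  19.5])]
```

View pics/g2.png

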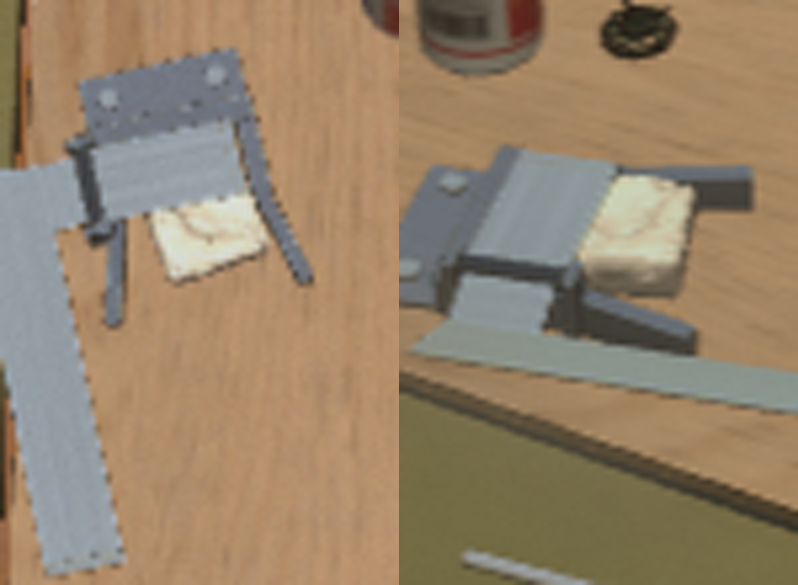

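The push at the left corner met little resistance, and the block turned only a little (trace says about 1.5°, rear corner moved about 1 mm). The fingertip is evidently narrower at this angle, so it never reached firm contact. There are 18 s left, so I'll finish that push quickly until the force rises.

Run:
```python
from p2 import *
arm.goto(tcp(-50,9,.1),O); arm.move_l(tcp(-50,9,-.001),max_speed=.12); st("down")
arm.move_l(tcp(-35,9,-.001),max_speed=.06)
for rx in np.arange(-33.,-17,1.5):
    arm.move_l(tcp(rx,9,-.001),max_speed=.06)
    s=arm.read_state(); f=RH.T@s["force"][:2]; print(rx,f.round(1),round(s["time_s"],2),flush=True)
    if f[0]<-8 or s["time_s"]>40: break
p=arm.read_state()["ee_pos"]; print((RH.T@(p[:2]-T)*1000).round(1))
arm.move_l(tcp(rx-9,9,-.001),max_speed=.08)
arm.move_l(tcp(rx-9,9,.04),max_speed=.08)
arm.goto(tcp(-130,-200,.2),O); st("away")
c=arm.read_camera("top"); d=arm.read_camera("scene"); save(c,"top7")
a=np.hstack([cv2.resize(x["image"][r0:r0+110,c0:c0+75],(399,585),interpolation=2) for x,r0,c0 in((c,165,220),(d,190,240))])
cv2.imwrite("pics/g3.png",a[:,:,::-1])
r=arm.trace("tinning_block",c)
if r:
    m=r[0]["region"]; q=max(cv2.findContours(m.astype(np.uint8),0,2)[0],key=cv2.contourArea)
    print(r[0]["conf"],[(RH.T@(at_z(c,(p[1],p[0]),.0205)[:2]-T)*1000).round(1) for p in cv2.boxPoints(cv2.minAreaRect(q))])
```

```text
down 34.82 [ 0.4616  0.0933 -0.0007] F [-0.24 -1.14  2.47]
-33.0 [ 1. -0.] 35.47
-31.5 [-2.2  0.5] 35.72
-30.0 [-4.2  1.4] 35.97
-28.5 [-6.   1.4] 36.22
-27.0 [-10.8   3. ] 36.47
[-64.4  44.8]
away 38.48 [ 0.4337 -0.128   0.1995] F [-0.24  0.34 -0.57]
0.51 [array([ 2.7, 20.5]), array([  4.1, -29. ]), array([-31.1, -29.7]), array([-32.4,  19.5])]
```

View pics/g3.png

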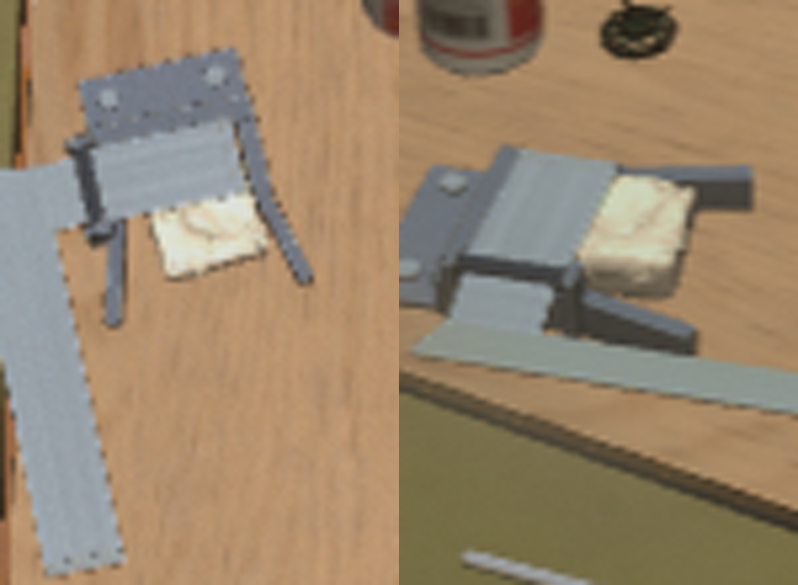

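The block is now straighter: its rear edge runs from crop (175,278) to (268,245), and the trace gives about 1.5°. The last push met a rising force of about 10 N, so it is firm against the stop. The flap rests on the block and the hand is clear.

```bash
python3 -c "
from h import *
print(arm.hand_in())"
```

```text
the job is handed in; nothing more can be done
None
```

I handed the job in at about 38.5 s with the tinning block against the back stop, the flap closed on it and the hand clear. It needed two extra pushes to straighten it; the last picture puts it roughly 1.5–6° off straight (limit about 8.6°), and the judge returned no verdict.

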